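# Unlatch the vial carousel and hold it off its drive spindle

### The arm

A 6-joint arm with a two-finger parallel gripper is mounted at the origin on the work surface. World frame = base frame: x ahead of the robot, y to its left, z up, the work surface at z = 0. Lengths are in m, angles in degrees, forces in N, time in s.
With the tool pointing down it reaches from about 0.4 to 0.825 m from the base axis. Payload 7 kg.
Tool frame: the origin (TCP) lies at the very end of the fingers, on their centre line; the grasp point (between the pads) lies 19 mm behind it (ctrl.pinch_z is the distance from the TCP to the grasp point, in m); z points along the fingers, x is the direction in which the jaws open and shut, and the axes are right-handed (so a half turn about z gives the same grasp; the last joint's range is limited). The gripper opens to 88 mm and grips with 3 to 60 N. Pads are 19 mm wide; open, the fingers measure 130 mm over their backs; the gripper's body (78 mm by 193 mm) begins 47 mm behind the grasp point.
Start: joints at [-51.79, 20.546, 0.682, 0, -70.136, -16.507], TCP at [0.25, -0.627, 0.227] pointing down, gripper open.
Joint ranges: [-176.03, 176.03], [-82.01, 121.73], [-58.28, 71.71], [-173.87, 95.51], [-174.79, -0.11], [-173.66, 173.66]. Speed limits (degrees/s): [136.94, 136.94, 172.46, 180, 180, 180].

### API

Orientations are given as [roll, pitch, yaw] about the fixed x, y, z axes, in that order (R = Rz(yaw) Ry(pitch) Rx(roll)).
In Python, from plant import ctrl gives the robot as it stands.
- The arm moves only by the tool carry_out, never from a script. Its argument "increments" is a list of rows, each a list of 7 numbers: the turn, a rotation vector about the world's x, y, z in degrees, then the shift along the world's x, y, z in mm, then the closure, from 0 (fully open) to 1 (shut). In form: [[ax, ay, az, dx, dy, dz, grip], ...]. A call has 1 to 20 rows; each row is the pose to reach, as a shift and turn from the pose commanded when the call began; what a row does not reach only later rows make up. A row lasts 1/8 s, in which the tool goes at most 62.5 mm and 10.7 degrees, less where a joint would pass 70% of its speed; a pose out of reach is approached as far as the arm can. A call with a gripper value outside its range is refused whole. The fingers move at their own pace and stop on an object; the grip force is fixed at half the most. Time passes only in rows, so rows that repeat a pose let the fingers close. It gives the time, the measured TCP pose, the force and the opening at its end, in the units of the state.
- ctrl.get_obs(): the state, without advancing time (a new reading comes with each control period).
- ctrl.snapshot(name): name is "side" or "top"; returns a dict with "pixels" (480x640x3 uint8, blue, green, red), "intrinsics" (3x3 intrinsics, pixels), "dist" ([k1, k2, p1, p2, k3] as OpenCV has them; the pictures are not rectified), "rvec" (rotation vector, rad) and "tvec" (3), from world to camera coordinates, as OpenCV has them. Camera axes: x right, y down, z forward; pixel columns grow to the right and rows downward; lengths in m; the calibration is good to about 2 mm. A picture is of the moment at which its call begins. There is no depth.
- ctrl.close_job(): hands the job in, once; it reports no verdict.
Trained networks look in a picture, given as the dict that the camera call returned (one of the last four; its "shot" number tells which), for a name from the list of things; names that differ only in an ending like _2 or _b are one class to them, and where a whole thing is asked for, a point or a joint stands for the part that bears it (a point fixed in the world has none). Each returns a list of dicts, best first, with "confidence" (0 to 1); they miss things now and then, are a little off and sometimes report something else, mostly with a low value. They report only what shows in the picture. A call takes as long as a camera call.
- ctrl.search_frame(picture, label): "centre" ([x, y, z] in m, in world coordinates, good to about 4 mm: the middle of the surface that is visible of it).
- ctrl.outline_of(picture, label): "pixels" (480x640 bool, what is visible of it).
The state is a dict: "clock": time; "joint_pos": joint angles; "qvel": joint speeds; "tau": joint torques, N m; "tool_pos": TCP position; "orientation": TCP orientation; "force": force on the tool from outside, world axes, zero at the start; "moment": the same for the moment, N m; "opening": finger opening in m.
Only numpy, scipy, OpenCV 4.12 (cv2) and the standard library are available. Lean on these libraries where they do the work, as an engineer would, in place of code of your own. Each camera call takes 0.05 s, during which the arm holds its last target. There are 200 camera calls.

### The job

I need to wipe the drive base under the vial carousel: first turn the blue retaining collar clockwise by one of its ears until its white pointers meet the green lock marks and its fingers cover the vial caps, and only then draw the orange sprung latch sideways to the black grip post so that the hub lets go of the spindle. With post and latch pinched together, lift the carousel straight up, level, about 10 cm off its seat, and finish while still holding it there above the base, with all four vials in it. Leave everything else on the bench where it stands.

Things in the scene. Friction and masses are not known exactly. Their poses are not given: they have to be found in the camera images.
- carousel: Black vial carousel, 182 mm across, 0.35 to 0.55 kg with collar and latch, plus four 28 g vials, seated on the drive base. Origin: centre of its underside, on the hub axis (62 mm above the bench while seated); z up. Angles and heights of its parts below are in its frame (counter-clockwise from its x axis). Six pocket tubes, 40 mm tall, 68 mm from the axis. The base's dogs stop it turning (about 2 deg of play).
- hub_top (a point): Centre of the grey hub's top flange (62 mm across), on the carousel's axis, 74 mm above its underside. On its -x side stands the fixed black grip post, facing it on the +x side the orange latch plate. Red dots on the flange: collar open; green bars: collar locked.
- collar (a joint): Turn of the blue retaining collar about the hub axis, rad, growing clockwise from above. 0: open, white pointers at the red dots, fingers between the vials. 0.524: locked, at its stop, pointers at the green bars, fingers over the pockets (3 mm above the caps). Starts at 0 to 0.15, stays where left, needs about 1.5 N at an ear. Its fingers' top: 70 mm up, reaching 79 mm from the axis.
- ear_a (a point): Middle of one of the collar's two upright blue ears: 51 mm from the hub axis, 85 mm above the carousel's underside. Ear: 10 mm thick across the radius, 20 mm long along the radius, from 70 to 101 mm up. At collar 0 it lies at 120 deg in the carousel's frame, locked at 90 deg. Turns with the collar.
- ear_b (a point): The same on the opposite ear: at 300 deg in the carousel's frame at collar 0, at 270 deg when locked.
- latch (a joint): Travel of the orange sprung latch towards the grip post (the carousel's -x), m. 0: at rest, its bolt under the head of the base's spindle, so that the carousel cannot be lifted. 0.011: fully drawn, at its stop. Clear of the spindle from about 0.006. The spring pushes back with 4 N at rest, 9.5 N fully drawn.
- latch_face (a point): Centre of the outer (+x) face of the orange latch plate, 96 mm above the carousel's underside; at rest at x = 19 mm, y = 0 in its frame. Plate 7 mm thick, 26 mm wide along y, from 77 to 115 mm up. Moves with the latch.
- post_face (a point): Centre of the outer (-x) face of the fixed black grip post: x = -16 mm, y = 0, 96 mm up in the carousel's frame. Post 10 mm thick, 30 mm wide along y, from 74 to 118 mm up. Over the outer faces of post and latch plate: 35 mm at rest, 24 mm with the latch fully drawn (middle then at x = -4 mm). Only the latch plate gives, not the post; both can be pinched together from above.
- drive: Fixed white drive base, 240 x 240 mm, under the carousel. Origin: centre of its foot, on the spindle axis, at bench height; z up, x and y as those of the seated carousel. The seat is 62 mm above the origin; a ball-nosed spindle, 34 mm tall, enters the hub from below (tip 97 mm above the origin).
- vial_1: An amber vial with a white cap, 27.5 mm across, 58 mm tall, 28 g, loose in the carousel's pocket at 0 deg. Origin: centre of its foot, 6 mm above the carousel's underside.
- vial_2: An amber vial with a white cap, 27.5 mm across, 58 mm tall, 28 g, loose in the carousel's pocket at 60 deg. Origin: centre of its foot, 6 mm above the carousel's underside.
- vial_3: An amber vial with a green cap, 27.5 mm across, 58 mm tall, 28 g, loose in the carousel's pocket at 180 deg. Origin: centre of its foot, 6 mm above the carousel's underside.
- vial_4: An amber vial with a white cap, 27.5 mm across, 58 mm tall, 28 g, loose in the carousel's pocket at 240 deg. Origin: centre of its foot, 6 mm above the carousel's underside.
- cell_1: A stainless steel extraction cell, 34 mm across and 114 mm tall, standing beside the drive base (origin: centre of its foot). Not part of the job.
- cell_2: A second such steel cell, standing near the first (origin: centre of its foot). Not part of the job.
- spare_vial: A clear capped vial, 27.5 mm across and 58 mm tall, standing on the bench on the other side of the drive base (origin: centre of its foot). Not part of the job.
- beaker: An empty glass beaker, 68 mm across and 90 mm tall, standing behind the drive base (origin: centre of its foot). Not part of the job.
- reagent_bottle: An amber bottle with a blue cap, 70 mm across and 140 mm tall, standing to the right (origin: centre of its foot). Not part of the job.
- cap_jar: A clear jar with a white lid, 60 mm across and 70 mm tall, standing to the left (origin: centre of its foot). Not part of the job.
- spanner: A spanner 160 mm long, lying flat to the left (origin: at its underside). Not part of the job.

How it is judged (in metres and radians):
On the way, in this order (a step that is already met when the one before it is completed fails the run):
1. the collar is turned to its locked mark while the carousel sits on the base with its latch at rest (value of joint collar above 0.47 rad and z of carousel in the frame of drive below 0.068 m and value of joint latch below 0.003 m), for 0.2 s.
2. the latch is drawn clear while the carousel still sits on the base, collar locked (value of joint latch above 0.006 m and value of joint collar above 0.47 rad and z of carousel in the frame of drive below 0.068 m), for 0.1 s.
3. the carousel is raised at least 70 mm off its seat, collar locked (z of carousel in the frame of drive above 0.132 m and value of joint collar above 0.46 rad), for 0.2 s.
At the end, for the whole second after the job is handed in: Carousel held by pinched post and latch (latch over 3 mm, finger force over 2 N), 70-160 mm above its seat, within 50 mm of the spindle axis, tilt under 0.15 rad, still, off the base; collar over 0.46 rad; four vials in their pockets (8 mm); nothing else moved 25 mm (all of step 3 and z of carousel in the frame of drive below 0.222 m and horizontal distance between carousel and drive below 0.05 m and angle between carousel's own z axis and vertical below 0.15 rad and linear speed of carousel below 0.03 m/s and value of joint latch above 0.003 m and contact force between the fingers and carousel above 2 N and contact force between carousel and drive below 0.1 N and z of each of vial_1, vial_2, vial_3, vial_4 in the frame of carousel below 0.014 m and distance of each of cell_1, cell_2, spare_vial, beaker, reagent_bottle, cap_jar, spanner from where it was at the start of the episode below 0.025 m); the arm keeps its last pose, push and grip.
It fails at once if the carousel is lifted while the collar is not locked (z of carousel in the frame of drive above 0.077 m and value of joint collar below 0.44 rad).
It fails at once if the carousel is tipped by more than 0.3 rad (angle between carousel's own z axis and vertical above 0.3 rad).
It fails at once if a vial comes out of its pocket (z of any of vial_1, vial_2, vial_3, vial_4 in the frame of carousel above 0.025 m).
It fails at once if something else on the bench is moved by more than 25 mm or knocked over (distance of any of cell_1, cell_2, spare_vial, beaker, reagent_bottle, cap_jar, spanner from where it was at the start of the episode above 0.025 m or angle between any of cell_1, cell_2, spare_vial, beaker, reagent_bottle, cap_jar's own z axis and vertical above 0.5 rad).
It also fails if it takes over 45 s, if anything falls off the work surface, if the arm or the gripper's body presses on something with over 40 N, if the wrist force passes 120 N, or if a joint passes its speed limit or range.

## Working session

There is one attempt and no reset: what is moved stays moved. The work goes in short steps, Python scripts to look and compute and a tool call to move; the robot and the scene stay as the last step left them, time stands still between calls to the robot, and variables do not carry over. Pictures are saved under pics/ and viewed, about 8 in all and at most 12, crops included, and the job is handed in when it is done.

Besides the shell and the picture viewer there is one more tool, called after ">>>" as name(argument=value, ...) on one line, values as JSON. carry_out: Moves the arm, as the interface text tells. Its arguments: {"type":"object","properties":{"increments":{"type":"array"}},"required":["increments"]}

```bash
mkdir -p pics
cat > h.py <<'E'
import numpy as np, cv2
from plant import ctrl
def proj(s,P):
    p,_=cv2.projectPoints(np.array(P,float).reshape(-1,1,3),np.array(s["rvec"],float),np.array(s["tvec"],float),np.array(s["intrinsics"],float),np.array(s["dist"],float)); return p[:,0]
def back(s,uv,z):
    K=np.array(s["intrinsics"],float);R,_=cv2.Rodrigues(np.array(s["rvec"],float));t=np.array(s["tvec"],float).ravel()
    n=cv2.undistortPoints(np.array(uv,float).reshape(-1,1,2),K,np.array(s["dist"],float))[:,0]
    d=np.c_[n,np.ones(len(n))]@R; c=-R.T@t
    return c+d*((z-c[2])/d[:,2])[:,None]
E
python3 - <<'E'
from h import *
for n in("top","side"):
    s=ctrl.snapshot(n); cv2.imwrite(f"pics/{n}0.png",s["pixels"])
    R,_=cv2.Rodrigues(np.array(s["rvec"],float)); print(n,"cam",-R.T@np.array(s["tvec"],float).ravel())
    for l in("hub_top","ear_a","latch_face","post_face","vial_1","vial_3","cell_1","spare_vial","beaker","carousel","drive"):
        for r in ctrl.search_frame(s,l)[:4]: print(l,np.round(r["centre"],4),round(r["confidence"],2))
print(ctrl.get_obs())
E
```

```text
top cam [ 0.47638687 -0.0134574   1.46433096]
hub_top [0.5079 0.0113 0.0959] 0.85
ear_a [0.5097 0.012  0.1286] 0.97
latch_face [0.5093 0.0177 0.1322] 0.57
latch_face [0.5198 0.0133 0.1639] 0.38
post_face [0.5062 0.0102 0.1021] 0.72
post_face [0.5133 0.0179 0.1321] 0.39
vial_1 [ 0.4766 -0.0457  0.1236] 0.62
vial_1 [0.5393 0.0769 0.1254] 0.46
vial_1 [0.5233 0.0158 0.1633] 0.44
vial_3 [ 0.4766 -0.0457  0.1236] 0.62
vial_3 [0.5393 0.0769 0.1254] 0.46
vial_3 [0.5233 0.0158 0.1633] 0.44
cell_1 [0.4974 0.1969 0.111 ] 0.69
cell_1 [0.5087 0.0156 0.0988] 0.66
cell_1 [0.5578 0.2135 0.1139] 0.52
spare_vial [0.4956 0.1989 0.1133] 0.35
beaker [0.6992 0.0196 0.0284] 0.93
carousel [0.5058 0.0115 0.0997] 0.87
drive [0.502  0.0155 0.0539] 0.61
side cam [0.25728982 0.73754461 0.75214915]
hub_top [0.4932 0.0476 0.0988] 0.81
ear_a [0.5032 0.0403 0.1316] 0.55
latch_face [0.5252 0.0219 0.1602] 0.49
post_face [0.4978 0.0466 0.0958] 0.88
post_face [0.49   0.2102 0.0707] 0.54
vial_1 [ 0.4791 -0.0414  0.1209] 0.57
vial_1 [0.5519 0.2279 0.0735] 0.48
vial_1 [0.5401 0.0829 0.1172] 0.43
vial_1 [0.4389 0.0223 0.117
[... 396 characters left out ...]
.0998] 0.89
drive [0.4528 0.1032 0.055 ] 0.76
{'clock': 1.2, 'joint_pos': array([-5.17893382e+01,  2.05460626e+01,  6.81216750e-01,  7.87146285e-04,
       -7.01362328e+01, -1.65069548e+01]), 'qvel': array([-0.01922073, -0.07387945,  0.0521606 ,  0.01468161, -0.02005169,
       -0.02057957]), 'tau': array([-1.80596813e-03, -5.82397449e+01,  2.93286306e+01,  7.00242296e+00,
        1.23554570e-02, -1.64501841e-05]), 'tool_pos': array([ 0.24958591, -0.62713131,  0.22656144]), 'orientation': array([-1.79998984e+02, -8.23818054e-04,  1.11703975e+02]), 'force': array([-0.50606022, -0.58966787, -0.07074157]), 'moment': array([ 0.02252031,  0.00662225, -0.04240515]), 'opening': 0.08798105227816015}
```

Run:
```python
from h import *
s=ctrl.snapshot("top"); c=proj(s,[[.507,.013,.136]])[0]; print(c)
x,y=[int(v) for v in c]; print(x-75,y-75)
a=cv2.imread("pics/top0.png")[max(y-75,0):y+75,x-75:x+75]; cv2.imwrite("pics/t1.png",cv2.resize(a,(600,600),interpolation=cv2.INTER_CUBIC))
```

```text
[317.04476292 268.44867702]
242 193
```

View pics/top0.png

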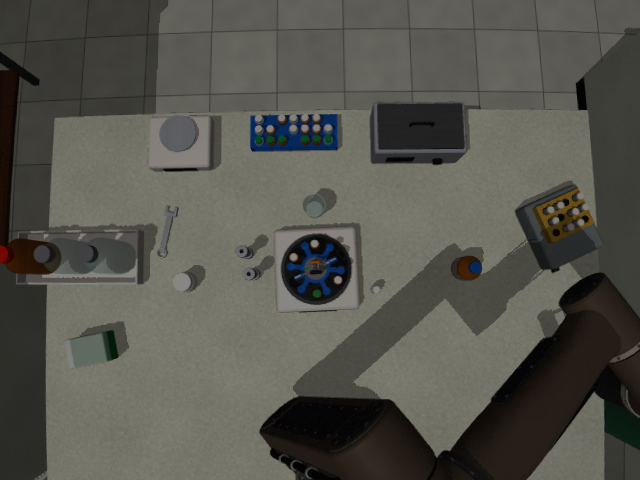

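View pics/t1.png

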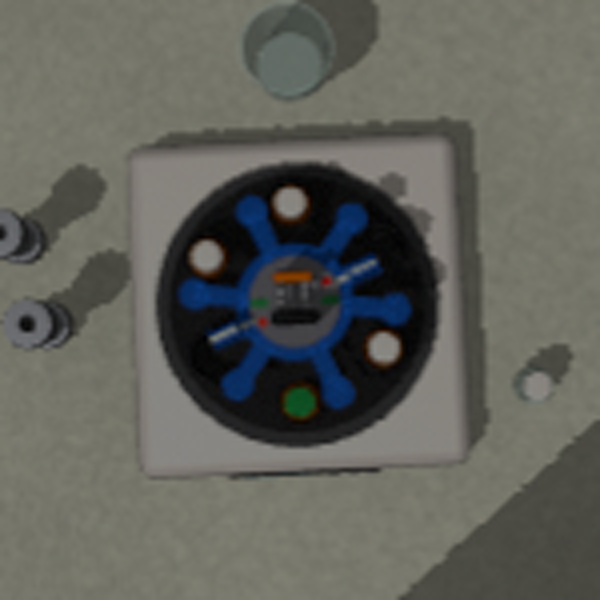

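```bash
cat > m.py <<'E'
from h import *
from scipy.optimize import least_squares
s=ctrl.snapshot("top"); im=s["pixels"]; hsv=cv2.cvtColor(im,cv2.COLOR_BGR2HSV)
def cents(mask,amin):
    n,l,st,c=cv2.connectedComponentsWithStats(mask.astype(np.uint8)); return [(c[i],st[i,4]) for i in range(1,n) if st[i,4]>=amin]
m=np.zeros(im.shape[:2],bool); yy,xx=np.mgrid[:480,:640]; r=np.hypot(xx-316,yy-269); 
H,S,V=cv2.split(hsv)
w=(r<32)&(r>20)&(((S<45)&(V>140))|((H>45)&(H<75)&(S>120)))
P=[];
for c,a in cents(w,8): p=back(s,[c],.126)[0]; print("cap",c.round(1),a,p.round(4)); P.append(p)
P=np.array(P)[:,:2]
def model(q,a): return np.array([q[0]+.068*np.cos(a+q[2]),q[1]+.068*np.sin(a+q[2])]).T
an=np.radians([0,60,180,240])
def f(q):
    M=model(q,an); return np.concatenate([P[np.argmin(np.linalg.norm(P-x,axis=1))]-x for x in M])
q=least_squares(f,[.507,.013,.05]); print("axis",q.x[:2].round(4),"yaw",np.degrees(q.x[2]).round(2),"res mm",(q.fun*1e3).round(1))
o=(r<14)&(H<18)&(S>150)&(V>120)
for c,a in cents(o,4): print("latch",a,back(s,[c],.177)[0].round(4))
print(len(P))
E
python3 m.py
python3 - <<'E'
from h import *
# ears: fit collar angle by silhouette on outline
from math import *
s=ctrl.snapshot("top")
im=s["pixels"]; big=cv2.resize(im[219:319,266:366],(600,600),interpolation=cv2.INTER_CUBIC); 
for r in ctrl.outline_of(s,"ear_a")[:3]:
    m=r["pixels"]; print(r["confidence"],m.sum(),np.argwhere(m).mean(0))
E
```

```text
cap [316.6 293. ] 43 [0.4408 0.0152 0.126 ]
axis [0.4408 0.0152] yaw 2.86 res mm [-67.9  -3.4 -31.  -60.5  67.9   3.4  31.   60.5]
latch 8 [0.523  0.0187 0.177 ]
1
0.72 789 [267.1964512  315.54879594]
```

```bash
python3 - <<'E'
t=open('m.py').read()
t=t.replace("((S<45)&(V>140))","((S<70)&(V>110))").replace("print(len(P))",'''
ax,ay,yaw=q.x
A=np.radians(np.arange(0,360,.5)); b=0
for R in np.arange(.064,.077,.002):
    u=proj(s,np.c_[ax+R*np.cos(A+yaw),ay+R*np.sin(A+yaw),np.full(len(A),.132)]).astype(np.float32)
    b=b+((cv2.remap(S,u[:,0],u[:,1],1)>120)&(abs(cv2.remap(H,u[:,0],u[:,1],1).astype(int)-107)<14))*np.exp(6j*A)
ph=np.degrees(np.angle(b.sum()))/6
print("finger ang mod 60",ph,"collar deg (30-ph mod 60)",(30-ph)%60, abs(b.sum()))
ck=np.radians(120-(30-ph)%60)+yaw
print("ear_a",ax+.051*np.cos(ck),ay+.051*np.sin(ck),"world ang",np.degrees(ck))
''')
open('m.py','w').write(t)
E
sed -i 's/^P=\[\];/print(hsv[244,314],hsv[257,293]);P=[];/' m.py
python3 m.py
```

```text
[ 23  15 136] [ 21  13 136]
cap [314.1 243.1] 38 [0.5764 0.0205 0.126 ]
cap [293.1 256.5] 39 [0.5403 0.0781 0.126 ]
cap [337.7 279.4] 36 [ 0.4769 -0.0423  0.126 ]
cap [316.7 293. ] 42 [0.4408 0.0149 0.126 ]
axis [0.5086 0.0178] yaw 2.3 res mm [-0.1  0.   0.1  0.1  0.1 -0.1 -0.1  0.1]
latch 8 [0.523  0.0187 0.177 ]
finger ang mod 60 -26.257005311894016 collar deg (30-ph mod 60) 56.25700531189402 3.655893613001402e-11
ear_a 0.5293501467922648 0.06441004254671037 world ang 66.04448292578897
```

```bash
python3 - <<'E'
t=open('m.py').read()
i=t.index("    b=b+("); j=t.index("\n",i)
t=t[:i]+"    I=cv2.remap(im,u[:,0].reshape(-1,1),u[:,1].reshape(-1,1),1)[:,0].astype(float); b=b+np.clip(I[:,0]-I[:,2],0,None)*np.exp(6j*A)"+t[j:]
t=t.replace("ck=np","""
c0=np.radians((30-ph)%60)
for R in (.043,.051,.059):
    u=proj(s,np.c_[ax+R*np.cos(A+yaw),ay+R*np.sin(A+yaw),np.full(len(A),.163)]).astype(np.float32)
    I=cv2.remap(im,u[:,0].reshape(-1,1),u[:,1].reshape(-1,1),1)[:,0].astype(float); v=I.sum(1)
    for c in (120,300):
        w=abs((np.degrees(A)-c+180)%360-180+8)<20; k=np.clip(v-np.median(v),0,None)*w; print('ear',R,c,(np.degrees(A)*k).sum()/k.sum())
ck=np""",1)
open('m.py','w').write(t)
E
python3 m.py | tail -9
```

```text
latch 8 [0.523  0.0187 0.177 ]
finger ang mod 60 22.597421367723765 collar deg (30-ph mod 60) 7.402578632276235 100210.53784911415
ear 0.043 120 113.48574508864398
ear 0.043 300 292.1988676574664
ear 0.051 120 113.5076871657754
ear 0.051 300 291.9937936384794
ear 0.059 120 112.91407125252073
ear 0.059 300 292.038361929427
ear_a 0.4871708100015766 0.06406278686188754 world ang 114.89890960540677
```

>>> carry_out(increments=[[0,0,0,0,0,40,0],[0,0,7,18,53,73,0],[0,0,14,36,106,73,0],[0,0,22,54,160,73,0],[0,0,30,72,213,73,0],[0,0,38,90,266,73,0],[0,0,46,108,320,73,0],[0,0,54,127,373,73,0],[0,0,62,145,426,73,0],[0,0,70,164,480,73,0],[0,0,78,182,533,73,0],[0,0,86,200,586,73,0],[0,0,93.4,219,640,73,0],[0,0,93.4,237,691,73,0],[0,0,93.4,237,691,53,0],[0,0,93.4,237,691,53,0]])

```text
clock: 3.5
tool_pos: [0.4858, 0.0641, 0.2783]
orientation: [180.0, -0.2, -154.8]
force: [-0.2, 0.1, 0.5]
opening: 0.0879
```

>>> carry_out(increments=[[0,0,0,0,0,-40,0.4],[0,0,0,0,0,-80,0.5],[0,0,0,0,0,-110,0.5],[0,0,0,0,0,-125,0.55],[0,0,0,0,0,-135,0.6],[0,0,0,0,0,-135,0.6]])

```text
clock: 4.25
tool_pos: [0.4868, 0.0638, 0.1449]
orientation: [-180.0, 0.0, -154.9]
force: [-0.5, 0.3, 0.8]
opening: 0.0367
```

Run:
```python
from h import *
o=ctrl.get_obs(); print(o["tool_pos"],o["force"],o["opening"])
s=ctrl.snapshot("side"); c=proj(s,[[.487,.064,.15]])[0].astype(int); print(c)
a=s["pixels"][c[1]-90:c[1]+90,c[0]-100:c[0]+100]; cv2.imwrite("pics/s2.png",cv2.resize(a,(800,720),interpolation=cv2.INTER_CUBIC)[:600])
```

```text
[0.48684161 0.06376619 0.144874  ] [-0.4926692   0.34716775  0.77370747] 0.03668050993951574
[350 252]
```

View pics/s2.png

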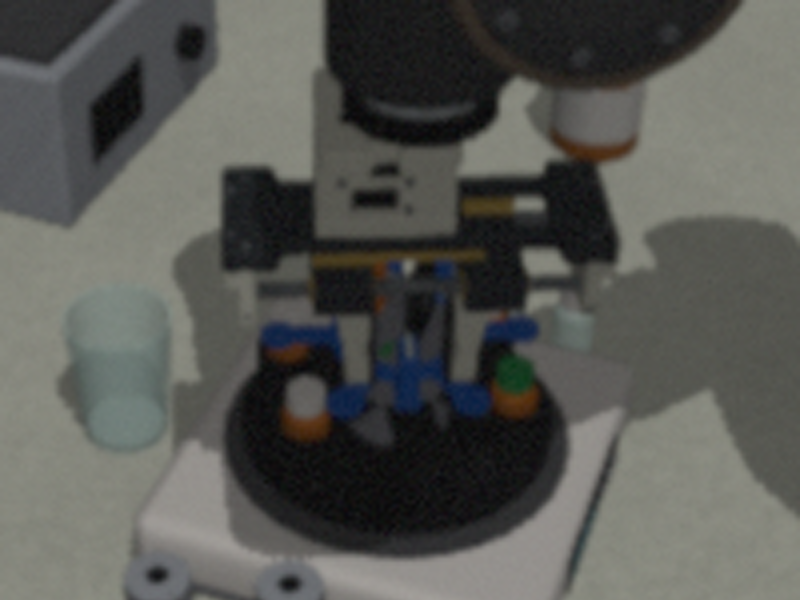

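>>> carry_out(increments=[[0,0,0,0,0,0,0.84],[0,0,0,0,0,0,0.84],[0,0,0,0,0,0,0.84],[0,0,-5,4.2,1.7,0,0.84],[0,0,-10,8.4,3.1,0,0.84],[0,0,-15,12.7,4.0,0,0.84],[0,0,-20,17.2,4.6,0,0.84],[0,0,-23,19.8,4.8,0,0.84],[0,0,-25,21.6,4.8,0,0.84],[0,0,-25,21.6,4.8,0,0.84],[0,0,-25,21.6,4.8,0,0.84]])

```text
clock: 5.68
tool_pos: [0.5083, 0.0686, 0.1446]
orientation: [-180.0, 0.0, -179.8]
force: [-0.4, -0.2, -0.2]
opening: 0.0142
```

>>> carry_out(increments=[[0,0,-1,1,0,0,0.84],[0,0,-2,2,0,0,0.84],[0,0,-2,2,0,0,0.84]])

```text
clock: 6.05
tool_pos: [0.5095, 0.0686, 0.1445]
orientation: [-180.0, -0.1, 178.1]
force: [-3.9, 1.8, 4.1]
opening: 0.0143
```

>>> carry_out(increments=[[0,0,0,1,0,0,0.84],[0,0,0,2,0,0,0.84],[0,0,0,2,0,0,0.84]])

```text
clock: 6.42
tool_pos: [0.5108, 0.0686, 0.1443]
orientation: [-180.0, -0.1, 178.1]
force: [-7.9, 3.0, 5.3]
opening: 0.014
```

>>> carry_out(increments=[[0,0,0,-2,0,0,0.6],[0,0,0,-3,0,0,0.5],[0,0,0,-3,0,30,0.5],[0,0,0,-3,0,80,0.4],[0,0,0,-3,0,125,0.4],[0,0,0,-3,-60,125,0.4],[0,0,0,-3,-120,125,0.4],[0,0,0,-3,-180,125,0.4],[0,0,0,-3,-240,125,0.4],[0,0,0,-3,-240,125,0.4]])

```text
clock: 7.68
tool_pos: [0.5088, -0.1751, 0.2693]
orientation: [-180.0, -0.0, 177.8]
force: [0.5, 0.7, -0.2]
opening: 0.0525
```

```bash
python3 m.py
python3 - <<'E'
from h import *
s=ctrl.snapshot("top"); cv2.imwrite("pics/t3.png",cv2.resize(s["pixels"][219:319,266:366],(600,600),interpolation=cv2.INTER_CUBIC))
E
```

```text
[17 92 39] [13 85 48]Traceback (most recent call last):
  File "m.py", line 11, in <module>
    P=np.array(P)[:,:2]
      ~~~~~~~~~~~^^^^^^
IndexError: too many indices for array: array is 1-dimensional, but 2 were indexed
```

View pics/t3.png

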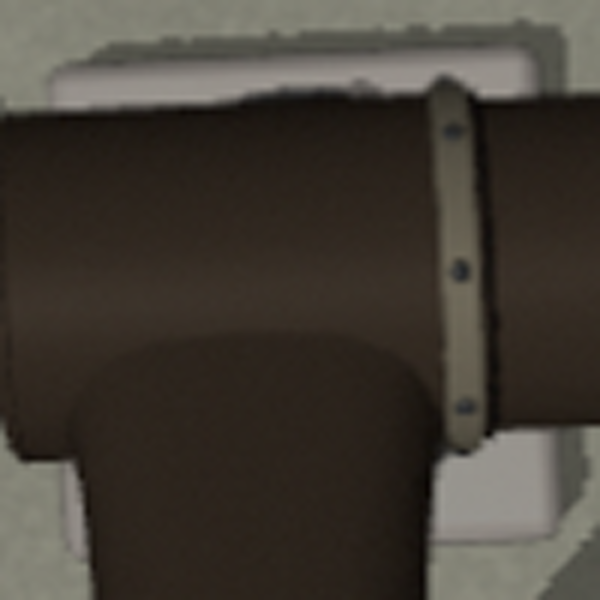

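Run:
```python
from h import *
s=ctrl.snapshot("side"); im=s["pixels"]; x0,y0=270,170
a=cv2.resize(im[y0:y0+150,x0:x0+200],(800,600),interpolation=cv2.INTER_CUBIC)
ax,ay,yaw=.5086,.0178,np.radians(2.3)
for coll,col in((30,(0,255,0)),(27,(0,255,255)),(7,(0,0,255))):
    for b in (120,300):
        k=yaw+np.radians(b-coll)
        for r in (.041,.061):
          for z in (.163,):
            p=(proj(s,[[ax+r*np.cos(k),ay+r*np.sin(k),z]])[0]-[x0,y0])*4+1.5; cv2.circle(a,tuple(p.astype(int)),3,col,-1)
for l in (.0155,):
    for y in(-.013,.013):
        p=(proj(s,[[ax+l*np.cos(yaw)-y*np.sin(yaw),ay+l*np.sin(yaw)+y*np.cos(yaw),.177]])[0]-[x0,y0])*4+1.5; cv2.circle(a,tuple(p.astype(int)),3,(255,0,255),-1)
cv2.imwrite("pics/s4.png",a)
```

```text
(no output)
```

View pics/s4.png

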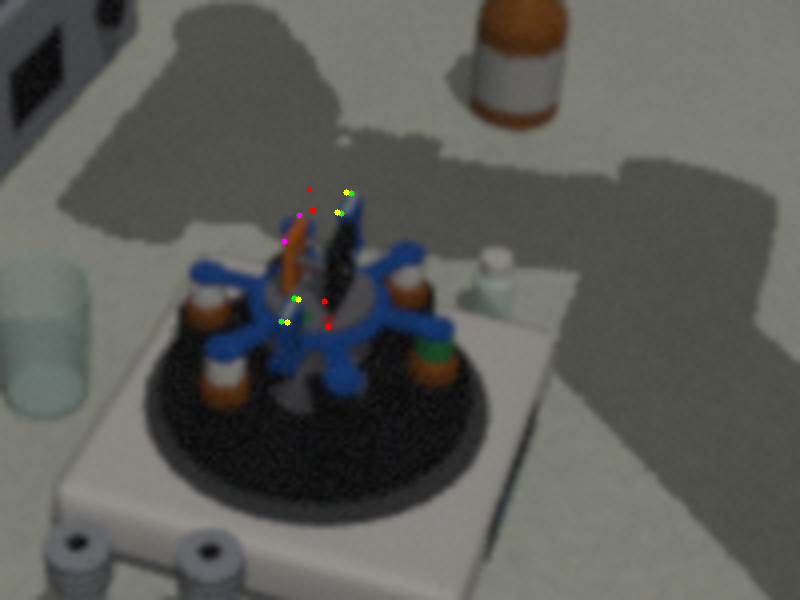

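>>> carry_out(increments=[[0,0,2,-5,50,0,0],[0,0,4.3,-5,100,0,0],[0,0,4.3,-5,150,-20,0],[0,0,4.3,-5,189,-50,0],[0,0,4.3,-5,189,-70,0],[0,0,4.3,-5,189,-70,0],[0,0,4.3,-5,189,-70,0]])

```text
clock: 8.7
tool_pos: [0.5047, 0.0183, 0.2006]
orientation: [180.0, 0.1, -177.5]
force: [0.7, -0.9, 0.1]
opening: 0.0875
```

Run:
```python
from h import *
print(ctrl.get_obs()["tool_pos"],ctrl.get_obs()["orientation"])
s=ctrl.snapshot("side"); im=s["pixels"]
A=np.radians(np.arange(0,360,.5)); yaw=np.radians(2.3)
for ax,ay in((.5086,.0178),(.5096,.0178),(.5086,.0198)):
  b=0
  for R in np.arange(.064,.077,.002):
    u=proj(s,np.c_[ax+R*np.cos(A+yaw),ay+R*np.sin(A+yaw),np.full(len(A),.132)]).astype(np.float32)
    I=cv2.remap(im,u[:,0].reshape(-1,1),u[:,1].reshape(-1,1),1)[:,0].astype(float); b=b+np.clip(I[:,0]-I[:,2],0,None)*np.exp(6j*A)
  print("collar",(30-np.degrees(np.angle(b.sum()))/6)%60)
cv2.imwrite("pics/s5.png",cv2.resize(im[150:300,250:450],(800,600),interpolation=cv2.INTER_CUBIC))
```

```text
[0.5046897  0.01825383 0.20057478] [ 1.79998340e+02  7.54504051e-02 -1.77528420e+02]
collar 31.285389416446527
collar 31.059277578215006
collar 30.775589691351335
```

View pics/s5.png

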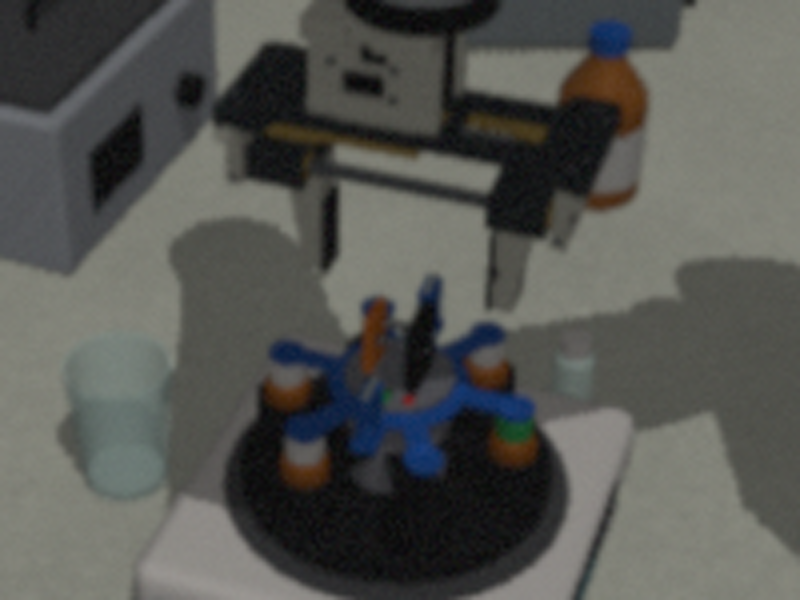

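>>> carry_out(increments=[[0,0,0,0,0,-25,0],[0,0,0,0,0,-45,0],[0,0,0,0,0,-55,0],[0,0,0,0,0,-59,0],[0,0,0,0,0,-59,0.4],[0,0,0,0,0,-59,0.5],[0,0,0,0,0,-59,0.6],[0,0,0,0,0,-59,0.7],[0,0,0,0,0,-59,0.9],[0,0,0,0,0,-59,1],[0,0,0,0,0,-59,1],[0,0,0,0,0,-59,1]])

```text
clock: 10.25
tool_pos: [0.5042, 0.0178, 0.1408]
orientation: [180.0, 0.0, -177.6]
force: [-0.9, 1.7, 4.6]
opening: 0.0232
```

>>> carry_out(increments=[[0,0,0,0,0,0,1],[0,0,0,0,0,1,1],[0,0,0,0,0,3,1],[0,0,0,0,0,6,1],[0,0,0,0,0,9,1],[0,0,0,0,0,9,1]])

```text
clock: 11.0
tool_pos: [0.5036, 0.0174, 0.1495]
orientation: [-180.0, -0.1, -177.6]
force: [0.4, 0.4, -4.4]
opening: 0.0229
```

>>> carry_out(increments=[[0,0,0,0,0,4,1],[0,0,0,0,0,10,1],[0,0,0,0,0,18,1],[0,0,0,0,0,27,1],[0,0,0,0,0,36,1],[0,0,0,0,0,45,1],[0,0,0,0,0,54,1],[0,0,0,0,0,63,1],[0,0,0,0,0,72,1],[0,0,0,0,0,81,1],[0,0,0,0,0,88,1],[0,0,0,0,0,92,1],[0,0,0,0,0,93,1],[0,0,0,0,0,93,1],[0,0,0,0,0,93,1],[0,0,0,0,0,93,1]])

```text
clock: 13.0
tool_pos: [0.5041, 0.0176, 0.2424]
orientation: [-180.0, -0.0, -177.6]
force: [0.2, 0.6, -5.3]
opening: 0.0235
```

Run:
```python
from h import *
o=ctrl.get_obs(); print(o["tool_pos"],o["force"],o["opening"])
s=ctrl.snapshot("side"); cv2.imwrite("pics/s6.png",cv2.resize(s["pixels"][120:300,240:480],(800,600),interpolation=cv2.INTER_CUBIC))
```

```text
[0.50408929 0.01763017 0.24237167] [ 0.22766636  0.60932939 -5.2986629 ] 0.02352884050338426
```

View pics/s6.png

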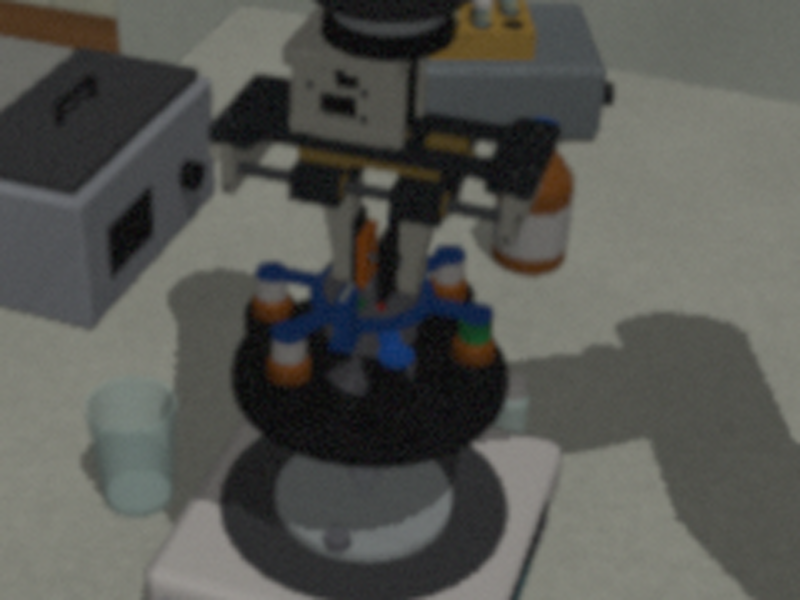

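The carousel hangs level above the base, with all four vials under the collar's fingers (caps near (270,290), (288,345), (448,285), (475,330)) and the grip steady, so I'm handing the job in.

```bash
python3 -c "
from plant import ctrl
print(ctrl.close_job())"
```

```text
the job is handed in; nothing more can be done
None
```

I turned the collar by ear_a to its stop, then pinched post and latch together and lifted the carousel straight up about 10 cm. I handed the job in at about 13 s with it held above the base.

- **Collar:** the force rose to about 8 N at the stop. The side picture put the collar at about 31°, against 30° for locked, with its fingers over the vial caps.
- **Latch:** it was fully drawn. The fingers were 23–24 mm apart, which matches 24 mm over post and latch plate.
- **Lift:** the wrist carried 5.3 N, which fits the carousel's weight. The tool rose about 101 mm and stayed vertical.
- **Last picture:** the carousel was level and clear of the base, with all four vials in it. The beaker, bottle and spare vial were standing. The cells, jar and spanner were outside the last picture, and I did not check them again at the end.

One check failed: the second top-camera measurement of the collar was blocked by the arm, so I used the side camera instead. The job gave no verdict when handed in.

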